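Switch on the plate under the kettle

ROBOT

A 6-joint arm with a two-finger parallel gripper is mounted at the origin on the work surface. World frame = base frame: x ahead of the robot, y to its left, z up, the work surface at z = 0. Lengths are in m, angles in rad, forces in N, time in s.
With the tool pointing down it reaches from about 0.425 to 0.95 m from the base axis. Payload 3.5 kg.
Tool frame: the origin (TCP) lies midway between the tips of the shut fingers; the grasp point (between the pads) lies 19 mm behind it; z points along the fingers, y is the line along which they close (so a half turn about z gives the same grasp; the last joint's range is limited). The gripper opens to 85 mm and grips with 20 to 120 N. Pads are 22 mm wide; open, the fingers measure 114 mm over their backs; the gripper's body (76 mm by 85 mm) begins 54 mm behind the grasp point. The pads swing forward as they close: fully open they stand 13 mm farther back than shut.
Start: joints at [1.02, 0.286, 1.577, -0, 1.279, -0.15], TCP at [0.263, 0.622, 0.231] pointing down, gripper open.
Joint ranges: [-2.77, 2.77], [-0.9, 2.22], [0.21, 2.48], [-1.53, 4.67], [0.24, 2.81], [-2.84, 2.84]. Speed limits (rad/s): [2.79, 2.79, 3.14, 3.14, 3.14, 3.14].

INTERFACE

Orientations are given as a unit quaternion [x, y, z, w].
In Python, from plant import ctrl, cams, order gives the robot as it stands.
- The arm moves only by the tool move_arm, never from a script. Its argument "plan" is one flat list of numbers, 7 for each row, row after row: the shift along the world's x, y, z in mm, then the turn, a rotation vector about the world's x, y, z in degrees, then the finger opening in mm, from 0 to 85.4. A call has 1 to 12 rows; each row shifts and turns the commanded pose from where the row before left it; what a row does not reach is not made up. A row lasts 1/10 s, in which the tool goes at most 50 mm and 8.59 degrees, less where a joint would pass 70% of its speed; a pose out of reach is approached as far as the arm can. A call is refused whole if a number of a shift passes 50 or a number of a turn 8.59, either way. A call with a gripper value outside its range is refused whole. The fingers move at their own pace and stop on an object; "newtons" is the grip in N (left out, the last holds). Time passes only in rows, so rows that do not move let the fingers close. It gives the time, the measured TCP pose, the force, the opening and the grip force at its end, in the units of the state.
- ctrl.get_state(): the state, without advancing time (a new reading comes with each control period).
- cams.read_camera(name): name is "scene" or "top" or "wrist"; returns a dict with "color" (400x640x3 uint8, red, green, blue), "fov_y" (degrees; the focal length in pixels is half the picture's height over the tangent of half this angle, whatever the lens; pixels are square), "cx", "cy" (the principal point, pixels), "origin" and "orientation" of the camera in the world; the wrist camera has in their place "T_tool_cam" (4x4, takes a point from camera to tool coordinates, whose origin is the TCP and whose axes are the flange's). Camera axes: x right, y up, looking along -z (the intrinsics and any distortion apply to the point x, -y, -z); pixel columns grow to the right and rows downward; lengths in m; the calibration is good to about 2 mm. A picture is of the moment at which its call begins: read the wrist's pose just before it. There is no depth.
- order.sign_off(): hands the job in; it is judged then, once.
The state is a dict: "time": time; "qpos": joint angles; "dq": joint speeds; "joint_efforts": joint torques, N m; "eef_pos": TCP position; "tcp_rot": TCP orientation; "contact_force": force on the tool from outside, world axes, zero at the start; "wrist_torque": the same for the moment, N m; "opening": opening from 0.0 (shut) to 1.0 (fully open); "finger_force": force on a finger pad.
Only numpy, scipy, OpenCV 4.12 (cv2) and the standard library are available. Lean on these libraries where they do the work, as an engineer would, in place of code of your own. Each camera call takes 0.05 s, during which the arm holds its last target. There are 200 camera calls.

TASK

Heat the kettle on the twin hot plate. With the closed fingertips, push the red main key fully in, then push fully in the white key of the plate that the kettle is standing on (each white key lies straight in front of its own plate, on the robot's side), and then hold the green start key fully down for at least one second and let it come up again. Press the keys in that order, leave the other white key alone, and do not lift or shift the kettle, the pan or anything else on the counter.

Things in the scene. Friction and masses are not known exactly. Their poses are not given: they have to be found in the camera images.
- hob: white twin hot plate, 340 (x) x 520 (y) x 60 mm, fixed. Origin: centre of its underside; -x, with the row of four keys, faces the robot; +y is left as the robot sees it. Keys at x -130 mm: white at y +150 and -150, red and green at +50 and -50 (either way round). Two round dark plates, 184 mm across, 6 mm high, at x +50, y +130 (left) and -130 mm (right)
- key_main (a joint): red main key: cap 32 x 32 mm in a black frame 44 x 44 mm; its top stands 12 mm above the frame when out, 4 mm when in. Value = how far it is pushed in, m: 0 out (it may start up to 1 mm in), 0.008 fully in. It slides straight down, takes about 4 N, and stays wherever it is left (no spring, a second push does not release it)
- key_main_top (a point): centre of the top face of the red main key (its axes: z up). It goes down with the key; 20 mm above the white top of the hot plate when the key is out, 12 mm when fully in
- key_left (a joint): white key of the left (+y) plate: cap 32 x 32 mm in a black frame 44 x 44 mm; its top stands 12 mm above the frame when out, 4 mm when in. Value = how far it is pushed in, m: 0 out (it may start up to 1 mm in), 0.008 fully in. It slides straight down, takes about 4 N, and stays wherever it is left (no spring, a second push does not release it)
- key_left_top (a point): centre of the top face of the left white key (its axes: z up). It goes down with the key; 20 mm above the white top of the hot plate when the key is out, 12 mm when fully in
- key_right (a joint): white key of the right (-y) plate: cap 32 x 32 mm in a black frame 44 x 44 mm; its top stands 12 mm above the frame when out, 4 mm when in. Value = how far it is pushed in, m: 0 out (it may start up to 1 mm in), 0.008 fully in. It slides straight down, takes about 4 N, and stays wherever it is left (no spring, a second push does not release it)
- key_right_top (a point): centre of the top face of the right white key (its axes: z up). It goes down with the key; 20 mm above the white top of the hot plate when the key is out, 12 mm when fully in
- key_start (a joint): green start key, same size as the red one, but sprung: 1.5 N starts it, 5.5 N holds it fully down, and it comes up when let go. Value = how far it is down, m: 0 up, 0.008 fully down
- key_start_top (a point): centre of the top face of the green start key (its axes: z up). It goes down with the key; 20 mm above the white top of the hot plate when the key is out, 12 mm when fully in
- kettle: white enamel kettle with black specks, 172 mm across, 197 mm high over its wooden bail handle; loose, about 0.9 kg, stands on one of the two plates (left or right changes). Origin: centre of its underside; the spout points along its +x
- pan: open dark steel pan, 184 mm across, 50 mm high, with a black handle that reaches 230 mm from the centre along its +x; loose, stands on the other plate. Origin: centre of its underside
- salt: glass salt jar with a steel cap, 38 mm across, 85 mm high, loose, on the hot plate between and behind the plates. Origin: centre of its underside
- mug: blue mug, 80 mm across, 90 mm high, loose on the counter to the left. Origin: centre of its underside
- soap: orange soap bottle with a black cap, 60 mm across, 170 mm high, loose on the counter to the right. Origin: centre of its underside
- spatula: spatula lying loose on the counter to the right, near the robot. Its handle points along its -x
- bowl: terracotta bowl, 130 mm across, 50 mm high, loose on the counter to the left. Origin: centre of its underside

How it is judged:
By the outcome, as a careful person would: the job done as asked, in the order asked, and still so for the second after the job is handed in, with the robot touching nothing.
It also fails if it takes over 40 s, if anything falls off the work surface, if the arm or the gripper's body presses on something with over 40 N, if the wrist force passes 120 N, or if a joint passes its speed limit or range.

## Working session

There is one attempt and no reset: what is moved stays moved. The work goes in short steps, Python scripts to look and compute and a tool call to move; the robot and the scene stay as the last step left them, time stands still between calls to the robot, and variables do not carry over. Pictures are saved under pics/ and viewed, at most 10 in all, crops included, and the job is handed in when it is done.

Besides the shell and the picture viewer there is one more tool, called after ">>>" as name(argument=value, ...) on one line, values as JSON. move_arm: Moves the arm, as the interface text tells. Its arguments: {"type":"object","properties":{"plan":{"type":"array","items":{"type":"number"}},"newtons":{"type":"number"}},"required":["plan"]}

```bash
mkdir -p pics; python3 - <<'E'
from plant import ctrl,cams
import cv2,pickle
s=ctrl.get_state();print(s['time'],s['eef_pos'],s['tcp_rot'],s['opening'])
D={}
for n in("scene","top"):
    c=cams.read_camera(n);D[n]=c
    print(n,{k:v for k,v in c.items() if k!='color'})
    cv2.imwrite(f'pics/{n}0.png',c['color'][:,:,::-1])
pickle.dump(D,open('d.pkl','wb'))
E
```

```text
0.0 [0.26299596 0.62094348 0.22993589] [ 1.99064392e-01  9.79985699e-01 -1.11573316e-03 -3.91816281e-04] 1.0017765809152195
scene {'fov_y': 49.60027735540688, 'cx': 311.78976952293056, 'cy': 196.46674665467737, 'origin': array([1.11441585, 1.11329743, 0.95432417]), 'orientation': array([0.1017222 , 0.4455743 , 0.86810136, 0.19369088])}
top {'fov_y': 43.753996517644524, 'cx': 318.1603295003303, 'cy': 197.08076024520489, 'origin': array([ 2.75819105e-01, -5.93467156e-04,  1.48465272e+00]), 'orientation': array([-0.07208634,  0.06965593,  0.70674778, -0.70032791])}
```

View pics/top0.png

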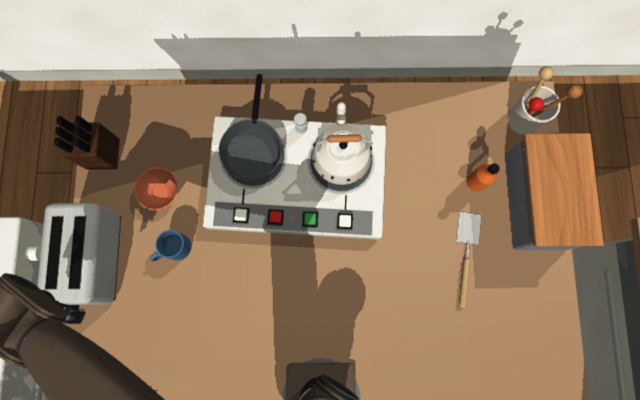

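View pics/scene0.png

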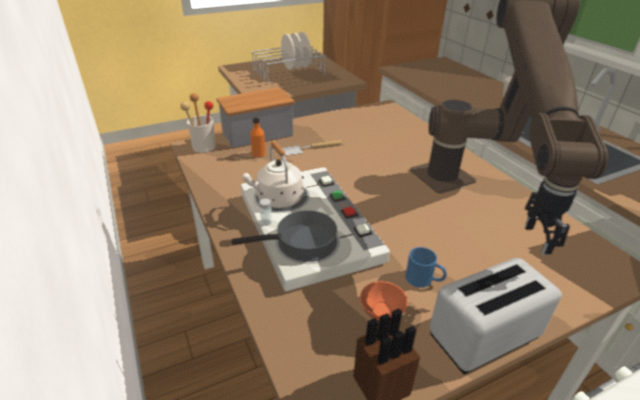

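The top view shows the keys at about (241,215) white, (276,217) red, (310,219) green and (345,221) white. The kettle is on the right plate at about (341,158) and the pan is on the left, so I press the right white key.

```bash
cat > h.py <<'E'
import numpy as np,cv2
from scipy.spatial.transform import Rotation as R
def ray(c,u,v,z,o=None,Rm=None):
    f=200/np.tan(np.radians(c['fov_y']/2))
    if o is None:o,Rm=c['origin'],R.from_quat(c['orientation']).as_matrix()
    d=Rm@np.array([(u-c['cx'])/f,-(v-c['cy'])/f,-1]);return o+d*(z-o[2])/d[2]
def blobs(im,kind,lo=30,hi=1e5):
    h=cv2.cvtColor(im,cv2.COLOR_RGB2HSV)
    a={'red':((0,150,60),(6,255,255)),'green':((45,120,50),(80,255,255)),'white':((0,0,150),(180,70,255))}[kind]
    m=cv2.inRange(h,*a)
    if kind=='red':m|=cv2.inRange(h,(172,150,60),(180,255,255))
    n,_,st,ce=cv2.connectedComponentsWithStats(m)
    return [(ce[i].round(1),st[i].tolist()) for i in range(1,n) if lo<st[i][4]<hi]
E
python3 - <<'E'
import pickle;from h import *
D=pickle.load(open('d.pkl','rb'))
for n in D:
  c=D[n]
  for k in('red','green','white'):
    for ce,st in blobs(c['color'],k,25,450):
      p=ray(c,*ce,.08)
      if .35<p[0]<.75 and abs(p[1])<.35: print(n,k,ce,st,p.round(4))
E
```

```text
scene red [349.1 211. ] [344, 207, 11, 9, 76] [0.5132 0.1378 0.08  ]
scene green [336.4 193.5] [333, 191, 8, 6, 29] [0.5042 0.031  0.08  ]
scene white [265.3 201.1] [260, 198, 12, 7, 75] [ 0.7456 -0.0317  0.08  ]
scene white [321.1 209.7] [317, 207, 10, 6, 34] [0.5942 0.0922 0.08  ]
top red [275.1 216.4] [269, 210, 13, 13, 141] [0.5066 0.1265 0.08  ]
top green [309.7 218.4] [304, 212, 12, 13, 137] [0.4999 0.0277 0.08  ]
top white [294.2 189.7] [287, 184, 15, 11, 102] [0.5841 0.072  0.08  ]
top white [240.2 215. ] [234, 209, 12, 12, 115] [0.5116 0.2263 0.08  ]
top white [344.6 220.6] [339, 215, 12, 12, 138] [ 0.4926 -0.0717  0.08  ]
```

Both views agree to within about 1 cm, and the key spacing of 99 mm fits the given 100 mm. I go above the red key with the fingers closing.

>>> move_arm(plan=[10, -20, 0, 0, 0, 0, 0, 22, -43, 0, 0, 0, 0, 0, 22, -43, 0, 0, 0, 0, 0, 22, -43, 0, 0, 0, 0, 0, 22, -43, 0, 0, 0, 0, 0, 22, -43, 0, 0, 0, 0, 0, 22, -43, 0, 0, 0, 0, 0, 22, -43, 0, 0, 0, 0, 0, 22, -43, -10, 0, 0, 0, 0, 22, -43, -20, 0, 0, 0, 0, 22, -43, -20, 0, 0, 0, 0, 14, -44, -10, 0, 0, 0, 0], newtons=30)

```text
time: 1.3
eef_pos: [0.5051, 0.1294, 0.171]
tcp_rot: [0.199, 0.98, -0.0, -0.001]
contact_force: [-0.2, -0.3, 0.3]
opening: 0.001
finger_force: 0.0
```

>>> move_arm(plan=[0, 0, 0, 0, 0, 0, 0, 0, 0, 0, 0, 0, 0, 0])

```text
time: 1.5
eef_pos: [0.5052, 0.1305, 0.1724]
tcp_rot: [0.2, 0.98, 0.0, -0.001]
contact_force: [0.1, 0.3, -0.5]
opening: 0.001
finger_force: 0.0
```

```bash
python3 - <<'E'
from plant import ctrl,cams
from h import *
s=ctrl.get_state();c=cams.read_camera('wrist')
print(s['time'],s['eef_pos'],s['tcp_rot'],s['opening'],s['contact_force'])
cv2.imwrite('pics/w1.png',c['color'][:,:,::-1])
T=c['T_tool_cam'];Rt=R.from_quat(s['tcp_rot']).as_matrix()
o=s['eef_pos']+Rt@T[:3,3];Rm=Rt@T[:3,:3]
for k in('red','green','white'):
    for ce,st in blobs(c['color'],k,200,20000):
      print(k,ce,st,ray(c,*ce,.08,o,Rm).round(4))
E
```

```text
1.5 [0.50515059 0.13047287 0.17238126] [ 2.00384613e-01  9.79716924e-01  4.35729917e-05 -8.67729361e-04] 0.0012684296746831383 [ 0.08901756  0.33432782 -0.53307189]
red [320.7 202. ] [299, 179, 45, 46, 1448] [0.504  0.1278 0.08  ]
green [218.9 235.1] [195, 213, 48, 45, 1455] [0.4971 0.0322 0.08  ]
white [478.  200.8] [332, 77, 237, 236, 19887] [0.5558 0.252  0.08  ]
white [433.3 164.8] [411, 143, 45, 46, 1456] [0.5106 0.2256 0.08  ]
white [113.6 289.8] [21, 172, 227, 200, 8797] [ 0.5078 -0.0885  0.08  ]
white [119.5 268.3] [98, 247, 44, 41, 1047] [ 0.4905 -0.0694  0.08  ]
white [190.1 281.2] [155, 261, 88, 41, 748] [ 0.5282 -0.0165  0.08  ]
white [611.3 390.2] [569, 374, 71, 26, 1173] [0.8286 0.3342 0.08  ]
```

View pics/w1.png

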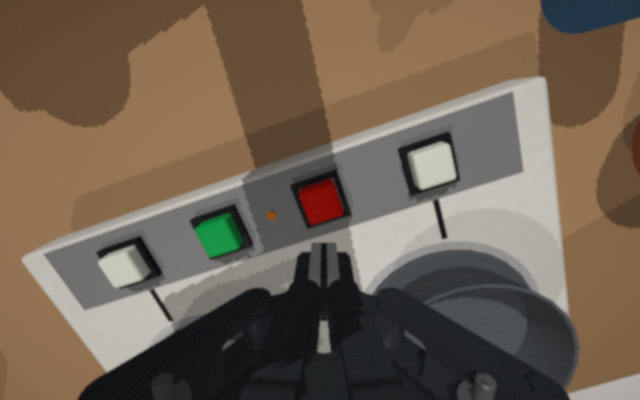

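The wrist view shows red at (321,202), green at (219,235) and the right white key at (120,268). Measured positions are red (0.505, 0.128), green (0.498, 0.031) and right white (0.491, -0.070). They agree with the top view within 5 mm, so I descend on red.

>>> move_arm(plan=[0, -3, -20, 0, 0, 0, 0, 0, 0, -30, 0, 0, 0, 0, 0, 0, -25, 0, 0, 0, 0, 0, 0, -12, 0, 0, 0, 0, 0, 0, -4, 0, 0, 0, 0, 0, 0, -4, 0, 0, 0, 0, 0, 0, -2, 0, 0, 0, 0, 0, 0, 0, 0, 0, 0, 0])

```text
time: 2.35
eef_pos: [0.5063, 0.1287, 0.0774]
tcp_rot: [0.199, 0.98, 0.0, 0.001]
contact_force: [0.4, 0.2, 1.4]
opening: 0.002
finger_force: 1.0
```

>>> move_arm(plan=[0, 0, -2, 0, 0, 0, 0, 0, 0, -2, 0, 0, 0, 0, 0, 0, -1, 0, 0, 0, 0, 0, 0, 0, 0, 0, 0, 0])

```text
time: 2.75
eef_pos: [0.5064, 0.1285, 0.072]
tcp_rot: [0.199, 0.98, 0.001, 0.001]
contact_force: [-0.7, 2.6, 4.4]
opening: 0.002
finger_force: 2.7
```

>>> move_arm(plan=[0, 0, -1, 0, 0, 0, 0, 0, 0, -1, 0, 0, 0, 0, 0, 0, 0, 0, 0, 0, 0])

```text
time: 3.05
eef_pos: [0.5065, 0.1285, 0.0717]
tcp_rot: [0.199, 0.98, 0.0, 0.0]
contact_force: [-5.2, 2.2, 14.6]
opening: -0.0
finger_force: 7.5
```

>>> move_arm(plan=[0, 0, -1, 0, 0, 0, 0, 0, 0, 0, 0, 0, 0, 0])

```text
time: 3.25
eef_pos: [0.5065, 0.1285, 0.0716]
tcp_rot: [0.199, 0.98, 0.0, 0.0]
contact_force: [-7.1, 1.9, 19.6]
opening: 0.003
finger_force: 9.9
```

Red is at its hard stop: z is steady at 0.0716 with 19.6 N. Next is the right white key.

>>> move_arm(plan=[0, 0, 0, 0, 0, 0, 0, 0, 0, 20, 0, 0, 0, 0, 0, 0, 40, 0, 0, 0, 0, -3, -40, 0, 0, 0, 0, 0, -3, -40, 0, 0, 0, 0, 0, -3, -40, 0, 0, 0, 0, 0, -3, -40, 0, 0, 0, 0, 0, -3, -39, 0, 0, 0, 0, 0, 0, 0, 0, 0, 0, 0, 0])

```text
time: 4.15
eef_pos: [0.4899, -0.0749, 0.1277]
tcp_rot: [0.202, 0.979, -0.001, 0.0]
contact_force: [-0.2, 0.3, 0.3]
opening: -0.001
finger_force: 0.0
```

```bash
python3 - <<'E'
from plant import ctrl,cams
from h import *
s=ctrl.get_state();c=cams.read_camera('wrist')
print(s['time'],s['eef_pos'],s['opening'],s['contact_force'])
cv2.imwrite('pics/w2.png',c['color'][:,:,::-1])
T=c['T_tool_cam'];Rt=R.from_quat(s['tcp_rot']).as_matrix()
o=s['eef_pos']+Rt@T[:3,3];Rm=Rt@T[:3,:3]
for k in('red','green','white'):
    for ce,st in blobs(c['color'],k,300,6000):
      print(k,ce,st,ray(c,*ce,.072 if k=='red' else .08,o,Rm).round(4))
E
```

```text
4.15 [ 0.48994817 -0.07493327  0.1276682 ] -0.001227410105619821 [-0.15368114  0.2516265   0.31226151]
red [608.3 127.2] [580, 98, 57, 60, 2606] [0.5044 0.1237 0.072 ]
green [464.3 175.8] [434, 147, 61, 59, 2667] [0.4958 0.0248 0.08  ]
white [626.2 207.2] [610, 163, 30, 94, 1942] [0.5621 0.1225 0.08  ]
white [328.6 219.6] [303, 194, 52, 49, 1798] [ 0.4892 -0.0713  0.08  ]
```

View pics/w2.png

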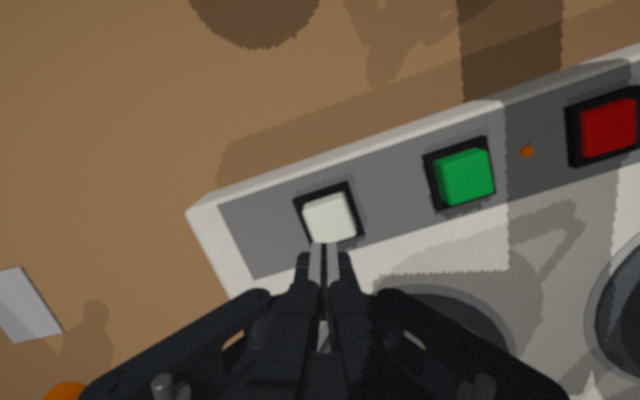

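The fingertips are near (323,245), just below the right white key at (329,220). That key measures (0.489, -0.071), and red at (608,127) now stands visibly lower. I shift +3 mm in y and press.

>>> move_arm(plan=[0, 3, -20, 0, 0, 0, 0, 0, 0, -20, 0, 0, 0, 0, 0, 0, -8, 0, 0, 0, 0, 0, 0, -4, 0, 0, 0, 0, 0, 0, -3, 0, 0, 0, 0, 0, 0, -2, 0, 0, 0, 0, 0, 0, -2, 0, 0, 0, 0, 0, 0, 0, 0, 0, 0, 0])

```text
time: 5.0
eef_pos: [0.4908, -0.0674, 0.0717]
tcp_rot: [0.199, 0.98, 0.0, -0.001]
contact_force: [-7.1, 4.4, 15.0]
opening: -0.003
finger_force: 7.3
```

>>> move_arm(plan=[0, 0, -1, 0, 0, 0, 0, 0, 0, 0, 0, 0, 0, 0])

```text
time: 5.2
eef_pos: [0.4909, -0.0674, 0.0716]
tcp_rot: [0.199, 0.98, 0.0, -0.001]
contact_force: [-10.0, 4.7, 20.1]
opening: -0.002
finger_force: 9.9
```

The white key is fully in at the same depth as red. Next is green, from (0.491, -0.067) to about (0.497, 0.029).

>>> move_arm(plan=[0, 0, 20, 0, 0, 0, 0, 0, 0, 40, 0, 0, 0, 0, 2, 32, 0, 0, 0, 0, 0, 2, 32, 0, 0, 0, 0, 0, 2, 32, 0, 0, 0, 0, 0, 0, 0, 0, 0, 0, 0, 0, 0, 0, 0, 0, 0, 0, 0, 0, 0, 0, -20, 0, 0, 0, 0, 0, 0, -15, 0, 0, 0, 0, 0, 0, 0, 0, 0, 0, 0])

```text
validation failed for argument at $.pl...
```

>>> move_arm(plan=[0, 0, 20, 0, 0, 0, 0, 0, 0, 40, 0, 0, 0, 0, 2, 32, 0, 0, 0, 0, 0, 2, 32, 0, 0, 0, 0, 0, 2, 32, 0, 0, 0, 0, 0, 0, 0, 0, 0, 0, 0, 0, 0, 0, -20, 0, 0, 0, 0, 0, 0, -15, 0, 0, 0, 0, 0, 0, 0, 0, 0, 0, 0])

```text
time: 6.1
eef_pos: [0.4951, 0.028, 0.0911]
tcp_rot: [0.199, 0.98, -0.0, -0.002]
contact_force: [-0.4, -0.0, -0.3]
opening: -0.001
finger_force: 0.0
```

>>> move_arm(plan=[0, 0, -10, 0, 0, 0, 0, 0, 0, -5, 0, 0, 0, 0, 0, 0, -5, 0, 0, 0, 0, 0, 0, -3, 0, 0, 0, 0, 0, 0, -2, 0, 0, 0, 0, 0, 0, 0, 0, 0, 0, 0])

```text
time: 6.7
eef_pos: [0.4972, 0.0278, 0.0718]
tcp_rot: [0.199, 0.98, -0.001, -0.001]
contact_force: [-9.5, -1.7, 21.3]
opening: -0.002
finger_force: 10.5
```

>>> move_arm(plan=[0, 0, 0, 0, 0, 0, 0, 0, 0, 0, 0, 0, 0, 0, 0, 0, 0, 0, 0, 0, 0, 0, 0, 0, 0, 0, 0, 0, 0, 0, 0, 0, 0, 0, 0, 0, 0, 0, 0, 0, 0, 0])

```text
time: 7.3
eef_pos: [0.4972, 0.0278, 0.0718]
tcp_rot: [0.199, 0.98, -0.001, -0.0]
contact_force: [-9.6, -1.1, 20.2]
opening: 0.001
finger_force: 10.2
```

>>> move_arm(plan=[0, 0, 0, 0, 0, 0, 0, 0, 0, 0, 0, 0, 0, 0, 0, 0, 0, 0, 0, 0, 0, 0, 0, 0, 0, 0, 0, 0, 0, 0, 0, 0, 0, 0, 0, 0, 0, 0, 0, 0, 0, 0, 0, 0, 0, 0, 0, 0, 0])

```text
time: 8.0
eef_pos: [0.4972, 0.0278, 0.0718]
tcp_rot: [0.199, 0.98, -0.001, -0.0]
contact_force: [-8.9, -0.5, 21.8]
opening: -0.002
finger_force: 10.2
```

Green has been held fully down for 1.3 s, so I raise straight up and check.

>>> move_arm(plan=[0, 0, 20, 0, 0, 0, 0, 0, 0, 40, 0, 0, 0, 0, 0, 0, 40, 0, 0, 0, 0, 0, 0, 10, 0, 0, 0, 0, 0, 0, 0, 0, 0, 0, 0, 0, 0, 0, 0, 0, 0, 0])

```text
time: 8.6
eef_pos: [0.4956, 0.0283, 0.1767]
tcp_rot: [0.199, 0.98, -0.0, -0.001]
contact_force: [-0.4, -0.5, -0.3]
opening: 0.001
finger_force: 0.0
```

```bash
python3 - <<'E'
from plant import ctrl,cams
import cv2
s=ctrl.get_state();print(s['time'],s['eef_pos'],s['contact_force'])
c=cams.read_camera('wrist');cv2.imwrite('pics/w3.png',c['color'][:,:,::-1])
E
```

```text
8.6 [0.495613   0.02834914 0.17670714] [-0.42610211 -0.53191559 -0.30810265]
```

View pics/w3.png

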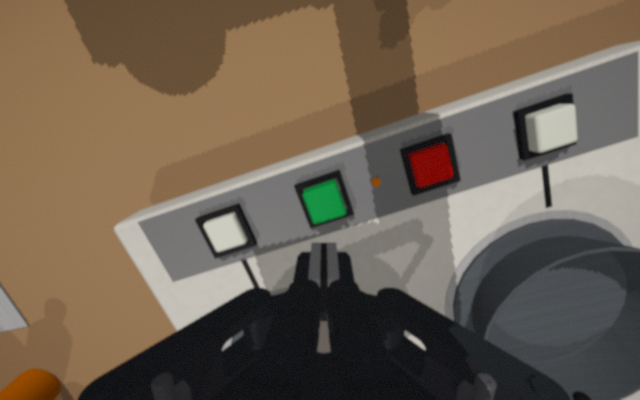

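Red at (431,164) and the right white key at (225,232) sit low in their frames, and the left white key at (549,128) is still raised. I check that green at (324,200) has come up, against red seen from the same place before and after.

```bash
python3 - <<'E'
import cv2,numpy as np
from h import *
a=cv2.imread('pics/w1.png');b=cv2.imread('pics/w3.png')
for n,im in(('w1',a),('w3',b)):
  for k in('red','green'):
    for ce,st in blobs(im[:,:,::-1],k,300,6000):print(n,k,ce,st)
t=[a[160:245,275:370],a[195:280,170:265],b[160:245,277:372],b[122:207,385:480]]
cv2.imwrite('pics/z.png',cv2.resize(np.hstack(t),None,fx=2.1,fy=2.1,interpolation=cv2.INTER_CUBIC))
E
```

```text
w1 red [320.7 202. ] [299, 179, 45, 46, 1448]
w1 green [218.9 235.1] [195, 213, 48, 45, 1455]
w3 red [431.2 165. ] [409, 143, 45, 45, 1465]
w3 green [323.7 201.7] [302, 179, 45, 46, 1439]
```

View pics/z.png

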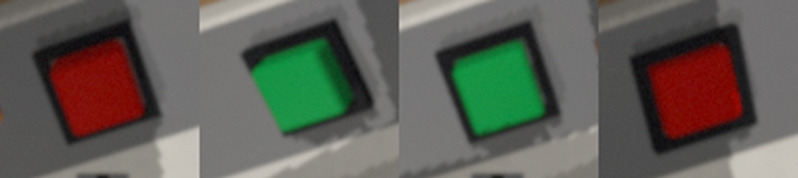

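The crops show green now (third) displaced down in its frame with its upper side visible, just like red when it was out (first). Red now (fourth) is centred, so it is in. Green has come up and the job is done.

```bash
python3 -c "
from plant import order
print(order.sign_off())"
```

```text
the job is handed in; nothing more can be done
None
```

The kettle is on the right plate: I pushed the red main key and the right white key fully in, held green fully down for about 1.3 s until it came back up, left the left white key alone, and handed the job in at 8.6 s.

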